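Pin an evidence case shut and hold the pin for sealing

TASK

Shut the lid of the grey evidence case, then take the yellow-headed locking pin from the black stand and thread it from above through the brass lug on the lid and on through the brass lug below it on the case. Finish while still holding the pin there upright by its head, with its nose sticking out under the lower lug and the underside of its head held about 15 mm clear above the lid's lug, so that a colleague can slip a seal tag under the head. Leave the red and blue pins in the stand and do not push the other things about.

Things in the scene. Friction and masses are not known exactly. Their poses are not given: they have to be found in the camera images.
- case: Grey steel evidence case, fixed to the table, 150 (x) x 200 (y) x 95 mm high without its lid. Origin: centre of its underside, on the table; x points from its front (robot side at yaw 0, where the lugs are) to its hinge side, y along the front, z up. Its yaw varies. A brass lug (50 x 44 x 12 mm) sticks out of its front with the lower bushing hole.
- lid (a joint): Angle of the case's lid, rad: 0 shut, grows as the lid opens upwards (starts 0.5 to 0.9, stop at 1.2). The lid is a grey plate 150 x 200 x 10 mm hinged along the case's +x top edge; friction in the hinge keeps it wherever it is left, and a push of 1 to 4 N on its upper face near the front shuts it, down to a firm stop at 0.
- lid_hinge (a point): Middle of the lid's hinge line (turns about the case's y axis), 95 mm above the table, 75 mm along case +x from the case's origin. z of its frame is the lid's outward normal.
- lid_front (a point): Point on the lid's upper (outer) face, mid-width, 130 mm along the lid from the hinge line (and 10 mm out from it along the normal) and 20 mm from the lid's front edge: a good place to push. It moves with the lid; its frame's x points along the lid to the hinge, z is the outward normal. Its surface is at 105 mm above the table when shut.
- upper_bushing (a point): Centre of the upper mouth of the through hole in the brass lug that sticks out from the lid's front edge (lug 50 x 44 x 12 mm thick, its top flush with the lid's top). Hole 13 mm in diameter with a 3 mm chamfered mouth. Moves with the lid; when shut it is upright, 105 mm above the table, exactly above the lower bushing, 25 mm in front of the case's front.
- lower_bushing (a point): Centre of the upper mouth of the same kind of through hole (13 mm, 3 mm chamfer, upright) in the case's fixed lug, 50 mm above the table; the lug's underside is 38 mm above the table. The 43 mm between the two lugs (lid shut) is open.
- stand: Black plastic block 200 (x) x 56 (y) x 50 mm high, fixed to the table; origin: centre of its underside. Three square sockets (11 mm wide, 42 mm deep) in a row along its x at -65, 0 and +65 mm hold the three pins upright, which one is where varies. Its yaw varies; the pins' heads are square to it.
- yellow_head (a point): Centre of the yellow head of the pin to use: a 20 x 20 mm square block 36 mm tall on top of a straight round steel shaft 10 mm in diameter and 100 mm long with a tapered nose (4 mm across at its end, taper 8 mm long). All in one piece, about 80 g. z runs up the pin, x and y are square to the head's faces. In the stand it is 126 mm above the table (the pin may lean by 1 to 2 degrees in its socket).
- yellow_nose (a point): Lower end of the yellow pin's nose, 118 mm below the head's centre.
- yellow_neck (a point): Where the yellow pin's shaft meets the underside of the head, 18 mm below the head's centre and 100 mm above the nose.
- red_head (a point): Centre of the red head of another pin of the same shape; stays in the stand.
- blue_head (a point): Centre of the blue head of another pin of the same shape; stays in the stand.
- jewel_box_mid (a point): Centre of a loose white jewellery box 74 x 74 x 50 mm with a clear lid; leave alone.
- tape_roll: Loose roll of purple tape lying flat, 90 mm across, 40 mm high, origin under its centre; leave alone.
- loupe: Loose small black loupe, 42 mm across, 34 mm high, origin under its centre; leave alone.
- jar: Loose brown glass jar with a white lid, 60 mm across, 80 mm high, origin under its centre; leave alone.
- yellow_pin: The whole yellow-headed pin (shaft and head); origin at the lower end of its nose, z up the pin.
There are look-alikes about, which are no part of the job. Leave any green look-alike of the yellow_pin alone.

How it is judged (in metres and radians):
On the way, in this order (a step that is already met when the one before it is completed fails the run):
1. the lid is shut (value of joint lid below 0.03 rad), for 0.2 s.
2. the yellow pin's nose is down through the lid's lug (horizontal distance between yellow_nose and upper_bushing below 0.008 m and height (world z) of yellow_nose below 0.09 m and angle between yellow_head's own z axis and vertical below 0.12 rad and value of joint lid below 0.03 rad), for 0.05 s.
At the end, for the whole second after the job is handed in: Lid shut (0.03 rad); yellow pin upright (0.1 rad) and still in both lugs, nose within 6 mm of the lower axis and 2 mm or more below the lower lug, neck within 8 mm of the upper axis and 4 mm or more above the lid's lug; fingers grip it (over 1 N) (value of joint lid below 0.03 rad and horizontal distance between yellow_nose and lower_bushing below 0.006 m and horizontal distance between yellow_neck and upper_bushing below 0.008 m and z of yellow_nose in the frame of lower_bushing below -0.014 m and z of yellow_neck in the frame of upper_bushing above 0.004 m and angle between yellow_head's own z axis and vertical below 0.1 rad and contact force between the fingers and yellow_pin above 1 N and linear speed of yellow_pin below 0.02 m/s); the arm keeps its last pose, push and grip.
It fails at once if the red or blue pin is taken or knocked out (moved 30 mm) (distance of any of red_head, blue_head from where it was at the start of the episode above 0.03 m).
It fails at once if a bystander (jewellery box, tape roll, loupe, jar) is pushed 30 mm (distance of any of jewel_box_mid, tape_roll, loupe, jar from where it was at the start of the episode above 0.03 m).
It also fails if it takes over 54 s, if anything falls off the work surface, if the arm or the gripper's body presses on something with over 40 N, if the wrist force passes 120 N, or if a joint passes its speed limit or range.

ROBOT

A 6-joint arm with a two-finger parallel gripper is mounted at the origin on the work surface. World frame = base frame: x ahead of the robot, y to its left, z up, the work surface at z = 0. Lengths are in mm, angles in rad, forces in N, time in s.
With the tool pointing down it reaches from about 250 to 775 mm from the base axis. Payload 4 kg.
Tool frame: the origin (TCP) lies at the very end of the fingers, on their centre line; the grasp point (between the pads) lies 19 mm behind it; z points along the fingers, x is the direction in which the jaws open and shut, and the axes are right-handed (so a half turn about z gives the same grasp; the last joint's range is limited). The gripper opens to 94 mm and grips with 3 to 60 N. Pads are 16 mm wide; open, the fingers measure 119 mm over their backs; the gripper's body (75 mm by 177 mm) begins 78 mm behind the grasp point.
Start: joints at [-1.332, 0.087, 1.371, -0, 1.684, -0.103], TCP at [184.349, -518.204, 205.506] pointing down, gripper open.
Joint ranges: [-3.1, 3.1], [-0.76, 2.03], [0.27, 2.55], [-1.08, 4.22], [0.17, 2.65], [-2.57, 2.57]. Speed limits (rad/s): [2.79, 2.79, 3.14, 3.14, 3.14, 3.14].

INTERFACE

Orientations are given as a unit quaternion [w, x, y, z].
In Python, from bench import ctrl gives the robot as it stands. The module is installed in compiled form; this text tells all that it offers.
- The arm moves only by the shell command python3 -m inch 'ROWS'. ROWS is JSON, a list of rows, each an object of numbers: "fingers": the closure, from 0 (fully open) to 1 (shut); "x", "y", "z": the shift along the world's x, y, z in cm; "spin": the turn about the world's z in degrees. A call has 1 to 20 rows; each row shifts and turns the commanded pose from where the row before left it; what a row does not reach is not made up. A row lasts 1/8 s, in which the tool goes at most 62.5 mm and 10.7 degrees, less where a joint would pass 70% of its speed; a pose out of reach is approached as far as the arm can. A call is refused whole if a number of a shift passes 6.25 or a number of a turn 10.7, either way. A call with a gripper value outside its range is refused whole. The fingers move at their own pace and stop on an object; the grip force is fixed at half the most. Time passes only in rows, so rows that do not move let the fingers close. It gives the time, the measured TCP pose, the force and the opening at its end, in the units of the state.
- ctrl.get_state(): the state, without advancing time (a new reading comes with each control period).
- ctrl.grab_frame(name): name is "scene" or "side" or "wrist"; returns the picture (420x560x3 uint8, blue, green, red); there is no depth.
- ctrl.camera_model(name): a dict with "K" (3x3 intrinsics, pixels), "world_to_cam" (4x4, takes a point from world to camera coordinates); the wrist camera has in their place "mount" (4x4, takes a point from camera to tool coordinates, whose origin is the TCP and whose axes are the tool frame's). Camera axes: x right, y down, z forward; pixel columns grow to the right and rows downward; lengths in mm; the calibration is good to about 2 mm. The wrist camera is an equidistant fisheye: a pixel r from the principal point sees the ray r / f radians off the axis. A picture is of the moment at which its call begins: read the wrist's pose just before it. camera_model takes no time and is no camera call.
- ctrl.close_job(): hands the job in, once; it reports no verdict.
The state is a dict: "t": time; "joints": joint angles; "joint_velocities": joint speeds; "effort": joint torques, N m; "position": TCP position; "orientation": TCP orientation; "wrist_force": force on the tool from outside, world axes, zero at the start; "ft_torque": the same for the moment, N m; "grip_width": finger opening in mm.
Only numpy, scipy, OpenCV 4.12 (cv2) and the standard library are available. Lean on these libraries where they do the work, as an engineer would, in place of code of your own. Each camera call takes 0.05 s, during which the arm holds its last target. There are 200 camera calls.

## Working session

There is one attempt and no reset: what is moved stays moved. The work goes in short steps, Python scripts to look and compute and a shell command to move; the robot and the scene stay as the last step left them, time stands still between calls to the robot, and variables do not carry over. Pictures are saved under pics/ and viewed, about 8 in all and at most 12, crops included, and the job is handed in when it is done.

```bash
mkdir -p pics
python3 - <<'E'
from bench import ctrl
import cv2,numpy as np
for n in ("scene","side"):
    f=ctrl.grab_frame(n); cv2.imwrite(f"pics/{n}0.png",f)
    m=ctrl.camera_model(n); W=np.array(m["world_to_cam"]); print(n,np.round(m["K"],1).tolist(),np.round(-W[:3,:3].T@W[:3,3]),np.round(W[:3,:3],2).tolist())
print(ctrl.camera_model("wrist")); print(ctrl.get_state())
E
```

```text
scene [[442.4, 0.0, 273.1], [0.0, 442.4, 206.8], [0.0, 0.0, 1.0]] [952. 676. 859.] [[-0.83, 0.55, -0.01], [0.38, 0.56, -0.73], [-0.4, -0.61, -0.68]]
side [[485.1, 0.0, 277.9], [0.0, 485.1, 211.0], [0.0, 0.0, 1.0]] [  343. -1213.   795.] [[0.99, -0.16, 0.0], [-0.08, -0.49, -0.87], [0.14, 0.86, -0.5]]
{'K': array([[325.1922621 ,   0.        , 281.81482954],
       [  0.        , 325.1922621 , 203.41985928],
       [  0.        ,   0.        ,   1.        ]]), 'mount': array([[ 9.99999424e-01, -2.07947167e-04, -1.05332438e-03,
        -2.56438161e-01],
       [ 4.74942930e-04,  9.65532111e-01,  2.60283533e-01,
        -7.64739355e+01],
       [ 9.62893285e-04, -2.60283883e-01,  9.65531653e-01,
        -1.78309606e+02],
       [ 0.00000000e+00,  0.00000000e+00,  0.00000000e+00,
         1.00000000e+00]])}
{'t': 0.1, 'joints': array([-1.33210583e+00,  8.78947403e-02,  1.37209354e+00,  3.55429761e-07,
        1.68361854e+00, -1.03122010e-01]), 'joint_velocities': array([-0.00089529, -0.00321492, -0.00343613, -0.00038115, -0.00146508,
       -0.00014168]), 'effort': array([ 1.97335081e-03, -3.41252232e+01, -3.03301620e+01,  7.19875842e-02,
        3.04180034e-02, -1.02278509e-04]), 'position': array([ 184.22310661, -517.69966854,  204.41863792]), 'orientation': array([-6.62382305e-04,  8.17066085e-01, -5.76543146e-01, -7.58599972e-04]), 'wrist_force': array([ 0.2075901 ,  0.13241881, -0.56163786]), 'ft_torque': array([ 0.05394984, -0.02463905,  0.01701006]), 'grip_width': 94.19690786909965}
```

View pics/scene0.png

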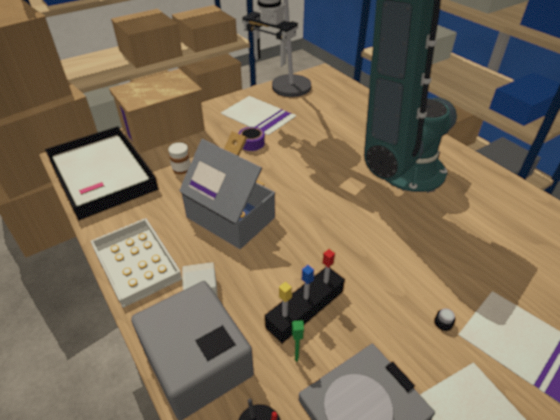

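View pics/side0.png

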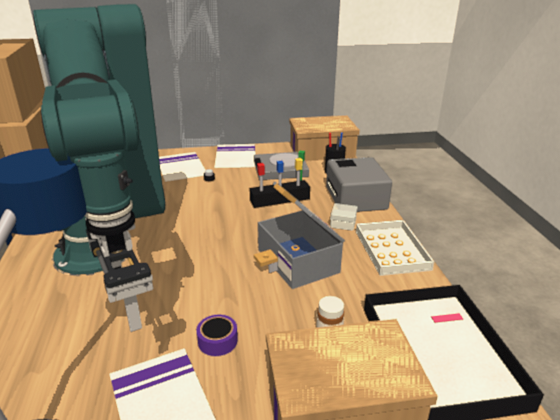

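```bash
cat > h.py <<'E'
import cv2,numpy as np
from bench import ctrl
def ray(n,p):
    m=ctrl.camera_model(n);W=np.array(m["world_to_cam"]);R=W[:3,:3]
    d=R.T@np.linalg.inv(m["K"])@[p[0],p[1],1];return -R.T@W[:3,3],d/np.linalg.norm(d)
def onz(n,p,z):
    o,d=ray(n,p);return o+d*(z-o[2])/d[2]
def tri(a,b):
    A=0;B=0;r=[ray("scene",a),ray("side",b)]
    for o,d in r: P=np.eye(3)-np.outer(d,d);A=A+P;B=B+P@o
    x=np.linalg.solve(A,B);return x,[round(float(np.linalg.norm((np.eye(3)-np.outer(d,d))@(x-o))),1) for o,d in r]
def wray(s,p):
    from scipy.spatial.transform import Rotation as Ro
    m=ctrl.camera_model("wrist");K=np.array(m["K"]);M=np.array(m["mount"])
    v=(np.array(p)-K[:2,2])/K[0,0];t=np.linalg.norm(v);d=np.r_[v/t*np.sin(t),np.cos(t)]
    q=s["orientation"];R=Ro.from_quat([q[1],q[2],q[3],q[0]]).as_matrix()
    return R@M[:3,3]+s["position"],R@M[:3,:3]@d
def wonz(s,p,z):
    o,d=wray(s,p);return o+d*(z-o[2])/d[2]
def blobs(f,lo,hi,amin=15):
    m=cv2.inRange(cv2.cvtColor(f,cv2.COLOR_BGR2HSV),np.array(lo),np.array(hi))
    n,l,s,c=cv2.connectedComponentsWithStats(m)
    return [(c[i].round(1).tolist(),s[i].tolist()) for i in range(1,n) if s[i,4]>=amin]
col={"yellow":((24,150,120),(32,255,255)),"red":((0,190,110),(4,255,255)),"blue":((105,170,90),(118,255,255))}
E
python3 - <<'E'
from h import *
for n in("scene","side"):
    f=cv2.imread(f"pics/{n}0.png")
    for k,(a,b) in col.items(): print(n,k,blobs(f,a,b))
a=cv2.imread("pics/scene0.png")[130:350,170:370];b=cv2.imread("pics/side0.png")[145:295,240:370]
a=cv2.resize(a,(400,440),interpolation=2);b=cv2.resize(b,(390,450),interpolation=2)[:440]
cv2.imwrite("pics/c1.png",np.hstack([a,b]))
E
```

```text
scene yellow [([284.7, 287.2], [280, 283, 10, 9, 56])]
scene red [([327.7, 257.1], [324, 251, 10, 15, 93]), ([273.8, 415.3], [272, 412, 5, 8, 21])]
scene blue [([476.4, 40.9], [472, 37, 8, 8, 20]), ([516.5, 41.3], [511, 38, 11, 8, 18]), ([462.1, 53.6], [456, 50, 13, 8, 21]), ([484.9, 62.0], [482, 59, 6, 6, 15]), ([531.5, 87.7], [498, 70, 62, 35, 1170]), ([306.5, 273.0], [303, 267, 9, 15, 77])]
side yellow []
side red [([329.7, 139.6], [329, 133, 3, 14, 25]), ([260.3, 168.4], [257, 163, 7, 12, 68])]
side blue [([29.3, 166.7], [0, 149, 75, 34, 1612]), ([279.7, 166.3], [277, 161, 6, 11, 58])]
```

View pics/c1.png

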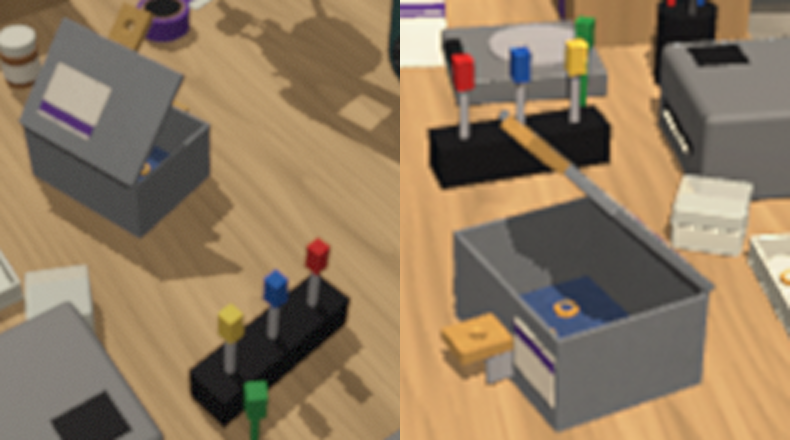

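Run:
```python
from h import *
np.set_printoptions(suppress=True,precision=1)
for k,a,b in(("y",(285.5,292),(299,164)),("r",(328,257.5),(260.5,169)),("b",(307.5,275),(280,166.5)),("g",(298,327),(301.5,155))): print(k,tri(a,b), onz("scene",a,126),onz("side",b,126))
c=[onz("side",p,95) for p in((258.3,222.7),(292,258.3),(343.3,242),(303.3,211))]
for i in range(4):
    d=c[(i+1)%4]-c[i];print(c[i],np.linalg.norm(d),np.degrees(np.arctan2(d[1],d[0])))
print("ctr",np.mean(c,0),"lug",onz("side",(266,256.7),50))
o,d=ray("scene",(234,145)); 
for z in (150,180,200,220):print(z,onz("scene",(234,145),z))
for p in((250+86-170,0),):pass
for p in((178,153),(196,178),(250,174),):print(p,onz("scene",(p[0],p[1]),80))
```

```text
y (array([642. , 236.9, 125.4]), [2.1, 2.1]) [640.  237.6 126. ] [643.5 234.  126. ]
r (array([512. , 213.9, 126.2]), [0.1, 0.1]) [511.8 213.8 126. ] [512.1 214.3 126. ]
b (array([577.6, 226.8, 125. ]), [0.8, 0.8]) [577.3 227.5 126. ] [577.9 223.9 126. ]
g (array([666.6, 314.9, 122.9]), [1.7, 1.7]) [666.1 316.8 126. ] [666.5 306.4 126. ]
[470.  -67.7  95. ] 191.2646296932991 -71.10763537676756
[ 531.9 -248.7   95. ] 154.05455753580014 19.447229141079127
[ 677.2 -197.4   95. ] 188.3582047440326 112.01930302790738
[606.6 -22.8  95. ] 143.78270814114956 -161.783085833753
ctr [ 571.4 -134.2   95. ] lug [ 477.3 -169.1   50. ]
150 [ 486.6 -237.2  150. ]
180 [ 506.3 -198.6  180. ]
200 [ 519.4 -172.8  200. ]
220 [ 532.5 -147.1  220. ]
(178, 153) [ 600.1 -385.2   80. ]
(196, 178) [ 608.  -247.9   80. ]
(250, 174) [ 473.6 -178.8   80. ]
```

```bash
python3 -m inch '[{"x":0,"y":0,"z":5,"fingers":1},{"x":3.8,"y":3.8,"fingers":1},{"x":3.8,"y":3.8,"fingers":1},{"x":3.8,"y":3.8,"fingers":1},{"x":3.8,"y":3.8,"fingers":1},{"x":3.8,"y":3.8,"fingers":1},{"x":3.8,"y":3.8,"fingers":1},{"x":3.8,"y":3.8,"fingers":1},{"x":3.8,"y":3.8,"fingers":1},{"x":3.8,"y":3.8,"fingers":1},{"x":3.7,"y":3.8,"fingers":1},{"fingers":1},{"fingers":1}]'
python3 - <<'E'
from h import *
s=ctrl.get_state();print(s);f=ctrl.grab_frame("wrist");cv2.imwrite("pics/w1.png",f)
E
```

```text
{'t': 0.1, 'joints': array([-1.33210583e+00,  8.78947403e-02,  1.37209354e+00,  3.55429761e-07,
        1.68361854e+00, -1.03122010e-01]), 'joint_velocities': array([-0.00089529, -0.00321492, -0.00343613, -0.00038115, -0.00146508,
       -0.00014168]), 'effort': array([ 1.97335081e-03, -3.41252232e+01, -3.03301620e+01,  7.19875842e-02,
        3.04180034e-02, -1.02278509e-04]), 'position': array([ 184.22310661, -517.69966854,  204.41863792]), 'orientation': array([-6.62382305e-04,  8.17066085e-01, -5.76543146e-01, -7.58599972e-04]), 'wrist_force': array([ 0.2075901 ,  0.13241881, -0.56163786]), 'ft_torque': array([ 0.05394984, -0.02463905,  0.01701006]), 'grip_width': 94.19690786909965}invalid input
```

View pics/w1.png

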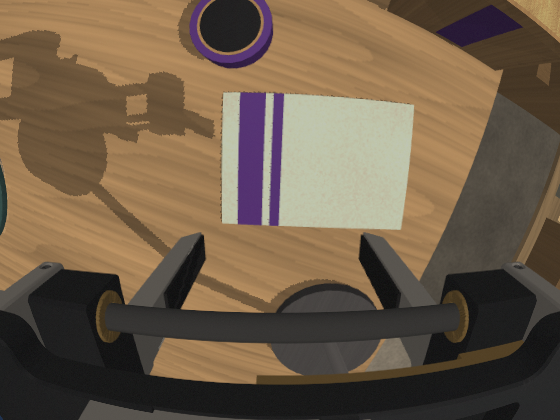

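The arm has not moved because the call was refused as "invalid input". The picture still shows the start pose: tape roll at (231,25) and paper in the middle. I'll give every key in each row.

```bash
python3 -m inch '[{"x":0,"y":0,"z":5,"spin":0,"fingers":1}]'
```

```text
t: 0.28
position: [183.5, -515.1, 249.3]
orientation: [-0.005, 0.817, -0.577, -0.005]
wrist_force: [0.7, -0.5, 0.1]
grip_width: 86.9
```

```bash
python3 -m inch '[{"x":3.8,"y":3.8,"z":0,"spin":0,"fingers":1},{"x":3.8,"y":3.8,"z":0,"spin":0,"fingers":1},{"x":3.8,"y":3.8,"z":0,"spin":0,"fingers":1},{"x":3.8,"y":3.8,"z":0,"spin":0,"fingers":1},{"x":3.8,"y":3.8,"z":0,"spin":0,"fingers":1},{"x":3.8,"y":3.8,"z":0,"spin":0,"fingers":1},{"x":3.8,"y":3.8,"z":0,"spin":0,"fingers":1},{"x":3.8,"y":3.8,"z":0,"spin":0,"fingers":1},{"x":3.8,"y":3.8,"z":0,"spin":0,"fingers":1},{"x":3.7,"y":3.8,"z":0,"spin":0,"fingers":1},{"x":0,"y":0,"z":0,"spin":0,"fingers":1},{"x":0,"y":0,"z":0,"spin":0,"fingers":1}]'
```

```text
t: 1.78
position: [562.9, -138.4, 255.0]
orientation: [0.001, 0.817, -0.576, -0.0]
wrist_force: [-0.3, -0.3, -0.3]
grip_width: 0.7
```

```bash
python3 -m inch '[{"x":0,"y":0,"z":-3,"spin":0,"fingers":1},{"x":0,"y":0,"z":-3,"spin":0,"fingers":1},{"x":-0.4,"y":-0.1,"z":-1.5,"spin":0,"fingers":1},{"x":-0.4,"y":-0.1,"z":-1.5,"spin":0,"fingers":1},{"x":-0.4,"y":-0.2,"z":-1.5,"spin":0,"fingers":1},{"x":-0.4,"y":-0.1,"z":-1.5,"spin":0,"fingers":1},{"x":0,"y":0,"z":0,"spin":0,"fingers":1}]'
```

```text
t: 2.65
position: [546.1, -142.9, 133.5]
orientation: [0.0, 0.817, -0.577, -0.002]
wrist_force: [-0.3, 0.9, 0.2]
grip_width: 0.4
```

```bash
python3 -m inch '[{"x":-0.4,"y":-0.2,"z":-1,"spin":0,"fingers":1},{"x":-0.4,"y":-0.1,"z":-0.7,"spin":0,"fingers":1},{"x":-0.3,"y":-0.1,"z":-0.5,"spin":0,"fingers":1},{"x":0,"y":0,"z":-0.3,"spin":0,"fingers":1},{"x":0,"y":0,"z":0,"spin":0,"fingers":1}]'
python3 - <<'E'
from h import *
for n in("scene","side"): cv2.imwrite(f"pics/{n}1.png",ctrl.grab_frame(n))
a=cv2.imread("pics/scene1.png")[100:300,130:330];b=cv2.imread("pics/side1.png")[170:310,220:360]
cv2.imwrite("pics/c2.png",np.hstack([cv2.resize(a,(400,400)),cv2.resize(b,(400,400))]))
E
```

```text
t: 3.28
position: [536.0, -147.2, 110.1]
orientation: [0.0, 0.817, -0.577, -0.0]
wrist_force: [-0.1, -1.1, -0.1]
grip_width: 0.5
```

View pics/c2.png

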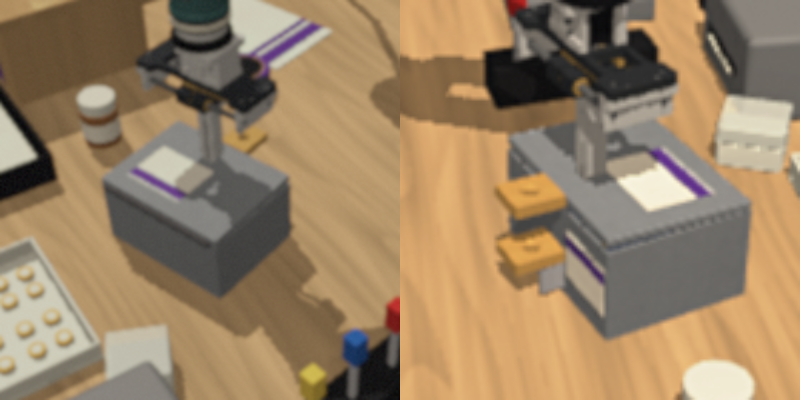

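The lid is almost down: side crop shows the upper lug at (530,192) directly above the lower one at (530,248). I'll press on gently until the stop.

```bash
python3 -m inch '[{"x":0,"y":0,"z":-0.3,"spin":0,"fingers":1},{"x":0,"y":0,"z":-0.2,"spin":0,"fingers":1},{"x":0,"y":0,"z":0,"spin":0,"fingers":1}]'; python3 -m inch '[{"x":0,"y":0,"z":-0.2,"spin":0,"fingers":1},{"x":0,"y":0,"z":0,"spin":0,"fingers":1}]'
```

```text
t: 3.75
position: [536.4, -147.1, 105.3]
orientation: [-0.0, 0.817, -0.577, -0.0]
wrist_force: [-0.0, -0.5, 1.1]
grip_width: 0.5
t: 4.0
position: [536.5, -147.1, 105.2]
orientation: [-0.0, 0.817, -0.576, 0.0]
wrist_force: [-3.5, 1.8, 7.3]
grip_width: 0.1
```

```bash
python3 -m inch '[{"x":0,"y":0,"z":-0.1,"spin":0,"fingers":1},{"x":0,"y":0,"z":0,"spin":0,"fingers":1},{"x":0,"y":0,"z":2,"spin":0,"fingers":1},{"x":0,"y":0,"z":4,"spin":0,"fingers":1},{"x":-3,"y":-1,"z":4,"spin":0,"fingers":0.4},{"x":-4,"y":-1.5,"z":0,"spin":0,"fingers":0.4},{"x":-4.5,"y":-1.6,"z":0,"spin":0,"fingers":0.4},{"x":0,"y":0,"z":0,"spin":0,"fingers":0.4},{"x":0,"y":0,"z":0,"spin":0,"fingers":0.4}]'
python3 - <<'E'
from h import *
s=ctrl.get_state();f=ctrl.grab_frame("wrist");print(s["position"])
cv2.imwrite("pics/w2.png",f);cv2.imwrite("pics/side2.png",ctrl.grab_frame("side"))
E
```

```text
t: 5.12
position: [421.8, -188.1, 202.6]
orientation: [-0.0, 0.817, -0.577, 0.0]
wrist_force: [-0.6, 0.1, 0.3]
grip_width: 47.0
[ 421.84898042 -188.10416761  202.55053935]
```

View pics/w2.png

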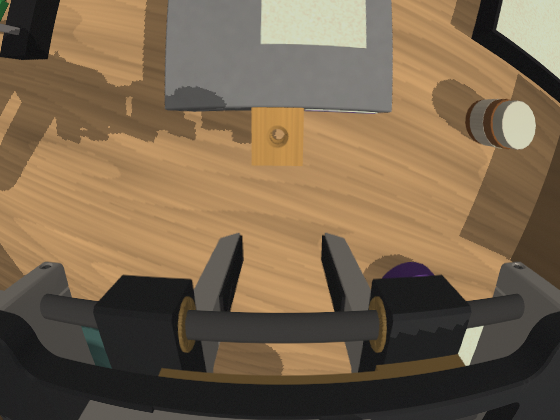

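The wrist view shows the lid shut, with the lug hole at about (279,135). I'll refine that position.

Run:
```python
from h import *
np.set_printoptions(suppress=True,precision=1)
s=ctrl.get_state();f=cv2.imread("pics/w2.png");g=cv2.cvtColor(f,cv2.COLOR_BGR2GRAY)[112:160,256:300]
print(np.median(g)); m=(abs(g.astype(int)-np.median(g))>22).astype(np.uint8)
n,l,st,c=cv2.connectedComponentsWithStats(m)
for i in range(1,n):
  if st[i,4]>30: print(st[i],c[i]+[256,112])
i=1+np.argmax(st[1:,4]);x,y,w,h=st[i][:4];p=(256+x+(w-1)/2,112+y+(h-1)/2)
print(p,wonz(s,p,105),wonz(s,(279,135),105))
for q in((251,108),(303,108),(251,165),(303,166)):print(wonz(s,q,105))
for q in((165,108),(391,108)):print(wonz(s,q,105))
b=cv2.imread("pics/side2.png")
```

```text
149.0
[ 14  15  19  20 198] [279.3 137.6]
(np.float64(279.0), np.float64(136.5)) [ 478.3 -164.8  105. ] [ 479.5 -164.3  105. ]
[ 493.4 -134.5  105. ]
[ 508.  -175.5  105. ]
[ 447.3 -150.3  105. ]
[ 461.4 -192.5  105. ]
[471.1 -61.6 105. ]
[ 536.6 -247.   105. ]
```

```bash
python3 -m inch '[{"x":2,"y":5.2,"z":1,"spin":-1.2,"fingers":0.4},{"x":2,"y":5.2,"z":1,"spin":-1.2,"fingers":0.4},{"x":2,"y":5.2,"z":0,"spin":-1.2,"fingers":0.4},{"x":2,"y":5.2,"z":0,"spin":-1.2,"fingers":0.4},{"x":2,"y":5.2,"z":0,"spin":-1.2,"fingers":0.4},{"x":2,"y":5.2,"z":0,"spin":-1.2,"fingers":0.4},{"x":2,"y":5.2,"z":0,"spin":-1.2,"fingers":0.4},{"x":2,"y":5.2,"z":0,"spin":-1.2,"fingers":0.4},{"x":0,"y":0,"z":0,"spin":0,"fingers":0.4},{"x":0,"y":0,"z":0,"spin":0,"fingers":0.4}]'
python3 - <<'E'
from h import *
np.set_printoptions(suppress=True,precision=1)
s=ctrl.get_state();f=ctrl.grab_frame("wrist");print(s["position"],s["orientation"])
cv2.imwrite("pics/w3.png",f)
for k,(a,b) in col.items(): 
  for c,st in blobs(f,a,b,60): print(k,c,st,wonz(s,c,144))
print("side upper", onz("side",(265.5,236.5),105))
E
```

```text
t: 6.48
position: [581.3, 228.2, 221.6]
orientation: [0.001, 0.766, -0.642, -0.0]
wrist_force: [0.8, 0.1, 0.3]
grip_width: 56.3
[581.3 228.2 221.6] [ 0.   0.8 -0.6 -0. ]
yellow [283.0, 137.4] [272, 127, 23, 22, 503] [641.2 238.5 144. ]
red [284.2, 278.2] [274, 261, 21, 33, 588] [521.1 216.1 144. ]
blue [285.2, 212.9] [274, 196, 24, 31, 611] [580.9 226.  144. ]
side upper [ 478.4 -155.9  105. ]
```

View pics/w3.png

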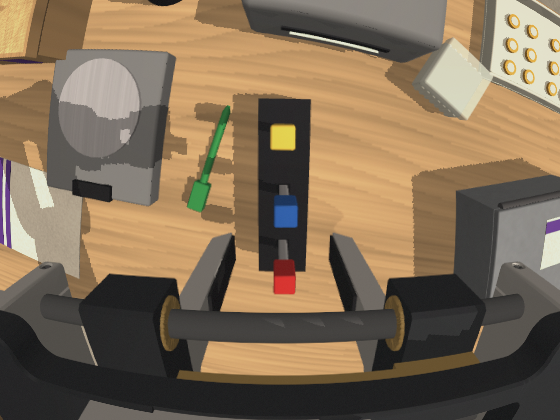

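```bash
python3 -m inch '[{"x":3,"y":0.5,"z":0,"spin":0,"fingers":0.4},{"x":3,"y":0.5,"z":0,"spin":0,"fingers":0.4},{"x":0,"y":0,"z":-3,"spin":0,"fingers":0.4},{"x":0,"y":0,"z":-3,"spin":0,"fingers":0.4},{"x":0,"y":0,"z":-3,"spin":0,"fingers":0.4},{"x":0,"y":0,"z":-1.5,"spin":0,"fingers":0.4},{"x":0,"y":0,"z":-0.7,"spin":0,"fingers":0.4},{"x":0,"y":0,"z":0,"spin":0,"fingers":0.4}]'
python3 - <<'E'
from h import *
cv2.imwrite("pics/w4.png",ctrl.grab_frame("wrist"))
E
python3 -m inch '[{"x":0,"y":0,"z":0,"spin":0,"fingers":0.6},{"x":0,"y":0,"z":0,"spin":0,"fingers":1},{"x":0,"y":0,"z":0,"spin":0,"fingers":1},{"x":0,"y":0,"z":0,"spin":0,"fingers":1},{"x":0,"y":0,"z":0,"spin":0,"fingers":1}]'
```

```text
t: 7.52
position: [641.6, 237.5, 111.2]
orientation: [-0.0, 0.766, -0.643, 0.0]
wrist_force: [0.1, 0.4, 0.9]
grip_width: 55.9
t: 8.2
position: [641.4, 237.5, 110.6]
orientation: [0.0, 0.766, -0.643, 0.0]
wrist_force: [-0.8, -1.2, 0.4]
grip_width: 19.9
```

```bash
python3 -m inch '[{"x":0,"y":0,"z":2,"spin":0,"fingers":1},{"x":0,"y":0,"z":3,"spin":0,"fingers":1},{"x":0,"y":0,"z":4,"spin":0,"fingers":1},{"x":0,"y":0,"z":4,"spin":0,"fingers":1},{"x":0,"y":0,"z":2,"spin":0,"fingers":1},{"x":-1.6,"y":-4,"z":0,"spin":0,"fingers":1},{"x":-1.6,"y":-4,"z":0,"spin":0,"fingers":1},{"x":-1.6,"y":-4,"z":0,"spin":0,"fingers":1},{"x":-1.6,"y":-4,"z":0,"spin":0,"fingers":1},{"x":-1.6,"y":-4,"z":0,"spin":0,"fingers":1},{"x":-1.6,"y":-4,"z":0,"spin":0,"fingers":1},{"x":-1.6,"y":-4,"z":0,"spin":0,"fingers":1},{"x":-1.6,"y":-4,"z":0,"spin":0,"fingers":1},{"x":-1.6,"y":-4,"z":0,"spin":0,"fingers":1},{"x":-1.6,"y":-4,"z":0,"spin":0,"fingers":1},{"x":-0.2,"y":-0.2,"z":0,"spin":0,"fingers":1},{"x":0,"y":0,"z":0,"spin":0,"fingers":1},{"x":0,"y":0,"z":0,"spin":0,"fingers":1}]'
python3 - <<'E'
from h import *
for n in("scene","side","wrist"): cv2.imwrite(f"pics/{n}5.png",ctrl.grab_frame(n))
def proj(n,p):
    m=ctrl.camera_model(n);W=np.array(m["world_to_cam"]);q=m["K"]@(W[:3,:3]@p+W[:3,3]);return q[:2]/q[2]
s=ctrl.get_state();print(s["position"]);P=s["position"]
out=[]
for n in("scene","side"):
    c=proj(n,P+[0,0,-80]).round().astype(int);x,y=c-[50,62];print(n,x,y)
    f=cv2.imread(f"pics/{n}5.png")[y:y+125,x:x+100]; out.append(cv2.resize(f,(400,500),interpolation=2))
cv2.imwrite("pics/c5.png",np.hstack(out))
E
```

```text
t: 10.45
position: [479.8, -163.1, 261.0]
orientation: [-0.0, 0.766, -0.642, 0.0]
wrist_force: [0.3, -0.2, -0.3]
grip_width: 19.8
[ 479.69732249 -163.26801025  260.60924707]
scene 199 86
side 216 151
```

View pics/c5.png

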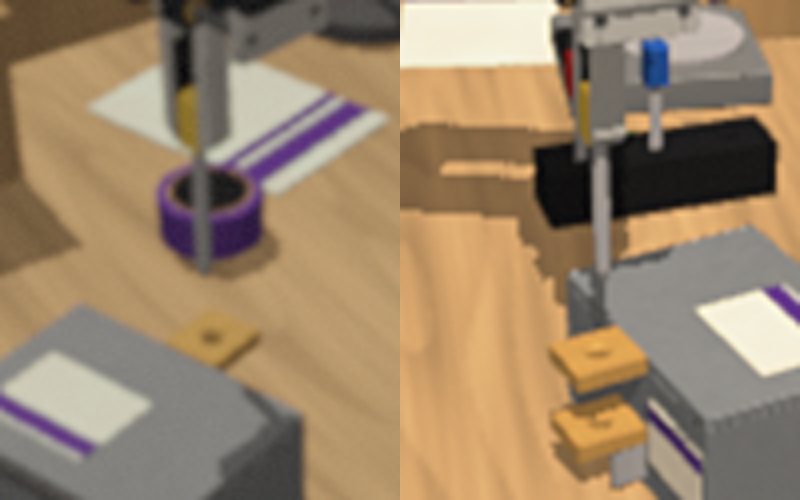

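View pics/wrist5.png

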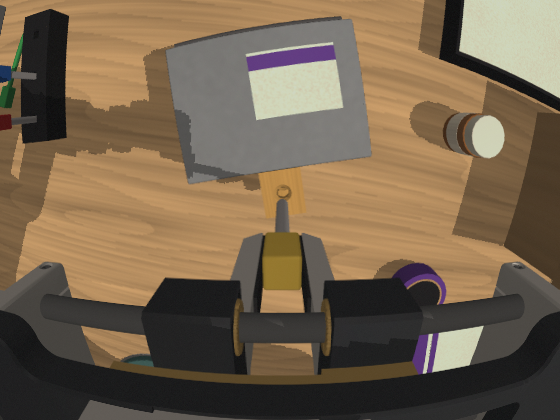

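Run:
```python
from h import *
np.set_printoptions(suppress=True,precision=1)
s=ctrl.get_state()
print("nose",tri((250,154),(266.5,220.5)),"hole",tri((252,170.5),(265.75,239)))
print(onz("scene",(252,170.5),105),onz("side",(265.75,239),105),"low",onz("side",(265.75,252.75),50))
print("wrist hole",wonz(s,(284,191),105),"nose",wonz(s,(282.5,201.5),143))
print("head",wonz(s,(282,0.5*(233+290)),279))
```

```text
nose (array([ 479.3, -164.8,  159.4]), [1.1, 1.1]) hole (array([ 476.6, -163.7,  103. ]), [1.4, 1.4])
[ 476.4 -161.4  105. ] [ 477.4 -167.8  105. ] low [ 479.1 -151.    50. ]
wrist hole [ 479.9 -164.8  105. ] nose [ 478.2 -163.5  143. ]
head [ 480.3 -162.6  279. ]
```

```bash
python3 -m inch '[{"x":-0.1,"y":-0.1,"z":-2,"spin":0,"fingers":1},{"x":0,"y":0,"z":-2,"spin":0,"fingers":1},{"x":0,"y":0,"z":-0.6,"spin":0,"fingers":1},{"x":0,"y":0,"z":0,"spin":0,"fingers":1},{"x":0,"y":0,"z":0,"spin":0,"fingers":1}]'
python3 - <<'E'
from h import *
s=ctrl.get_state();print(s["position"])
for n in("scene","side","wrist"): cv2.imwrite(f"pics/{n}6.png",ctrl.grab_frame(n))
o=[]
for n,x,y in(("scene",232,150),("side",246,214),("wrist",262,170)):
    f=cv2.imread(f"pics/{n}6.png")[y:y+44,x:x+32]; o.append(cv2.resize(f,(256,352),interpolation=2))
cv2.imwrite("pics/c6.png",np.hstack(o))
E
```

```text
t: 11.22
position: [478.9, -165.2, 215.6]
orientation: [-0.0, 0.766, -0.643, 0.001]
wrist_force: [0.2, 0.4, -1.1]
grip_width: 19.9
[ 478.86202713 -165.24531806  215.55720103]
```

View pics/c6.png

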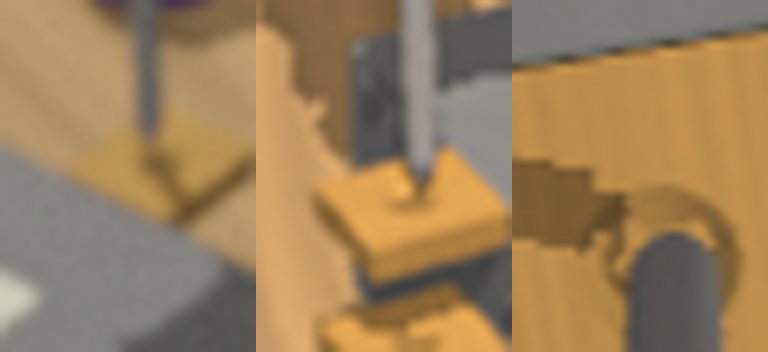

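Run:
```python
from h import *
np.set_printoptions(suppress=True,precision=1)
s=ctrl.get_state()
print("wrist nose tip edge",wonz(s,(282.25,199),113),"hole",wonz(s,(282,201.3),105))
print("tri nose",tri((250.5,167.25),(267,238.6)),"tri hole",tri((252,170.5),(265.75,239)))
# hole seen in clear earlier pictures: dark/bright extremes, brightness-weighted
for n,(x,y,w,h) in(("scene",(240,160,26,22)),("side",(252,230,26,18)),("wrist",(268,180,32,22))):
    g=cv2.cvtColor(cv2.imread(f"pics/{n}5.png"),cv2.COLOR_BGR2GRAY)[y:y+h,x:x+w];print(n,x,y);print("\n".join(" ".join(f"{v:3d}" for v in r) for r in g))
```

```text
wrist nose tip edge [ 483.5 -164.3  113. ] hole [ 479.3 -164.8  105. ]
tri nose (array([ 477.8, -171.3,  109.4]), [2.5, 2.5]) tri hole (array([ 476.6, -163.7,  103. ]), [1.4, 1.4])
scene 240 160
156 158 157 157 157 158 159 158 159 158 156 154 153 153 148 148 148 146 149 149 150 152 155 157 159 162
156 157 157 156 155 159 158 160 159 160 157 154 154 154 151 150 148 148 148 149 149 151 153 156 158 160
155 156 155 156 156 157 157 157 160 159 158 156 154 154 153 152 152 150 149 149 148 150 151 155 156 159
153 156 157 157 154 155 155 157 157 158 156 155 154 154 155 154 152 151 151 150 148 150 150 151 155 158
150 153 155 158 156 156 158 155 156 154 152 151 151 152 153 154 153 152 154 150 149 150 150 151 152 153
148 149 152 155 158 157 155 153 152 152 151 152 152 154 153 154 152 152 152 152 150 151 150 150 151 151
148 148 149 153 157 155 154 153 151 151 151 152 151 155 153 153 152 151 152 151 151 150 152 152 151 151
150 149 149 150 151 154 152 151 151 148 147 146 147 151 150 150 149 151 150 151 153 150 152 151 150 150
153 151 148 149 148 151 152 151 148 141 135 130 134 139 143 147 149 149 1
[... 5397 characters left out ...]
  84  76  85  91  98 110 140 150 149 147 149 149 146 142 141
148 146 146 149 146 143 142 139 138 137 126 108  87  82  81  82  82  94 105 102 100 103 127 144 149 149 148 148 148 145 141 140
150 145 145 148 147 142 144 142 139 136 134 130 120 114 105 100 104 113 112 110 112 124 141 145 148 150 148 147 149 146 142 142
149 147 143 149 146 144 143 146 142 138 132 113  97  87  83  89 105 100 108 113 125 145 147 146 148 150 149 148 149 146 143 141
148 147 144 147 147 144 143 144 145 141 116  88  81  83  83  83  88  97 109 128 146 152 148 144 148 150 150 147 148 146 143 141
147 148 144 147 147 144 144 145 145 112  83  80  82  83  84  83  87  95 115 141 148 151 148 145 148 149 150 146 150 146 144 142
```

```bash
python3 -m inch '[{"x":-0.1,"y":0.1,"z":-0.6,"spin":0,"fingers":1},{"x":0,"y":0,"z":0,"spin":0,"fingers":1}]'; python3 -m inch '[{"x":0,"y":0,"z":-0.4,"spin":0,"fingers":1},{"x":0,"y":0,"z":0,"spin":0,"fingers":1}]';python3 -m inch '[{"x":0,"y":0,"z":-0.3,"spin":0,"fingers":1},{"x":0,"y":0,"z":0,"spin":0,"fingers":1}]'
```

```text
t: 11.62
position: [476.9, -164.0, 207.8]
orientation: [0.0, 0.766, -0.643, -0.001]
wrist_force: [-0.8, 0.5, -1.1]
grip_width: 19.7
t: 11.88
position: [477.1, -164.1, 204.0]
orientation: [0.0, 0.766, -0.643, -0.0]
wrist_force: [0.0, -0.1, 0.3]
grip_width: 19.6
t: 12.12
position: [477.2, -164.1, 201.2]
orientation: [0.0, 0.766, -0.643, -0.0]
wrist_force: [-0.1, 0.6, -0.3]
grip_width: 19.7
```

```bash
for i in 1 2 3; do python3 -m inch '[{"x":0,"y":0,"z":-0.3,"spin":0,"fingers":1},{"x":0,"y":0,"z":0,"spin":0,"fingers":1}]' | grep -E "pos|force"; done
```

```text
position: [477.2, -164.1, 198.2]
wrist_force: [0.2, -0.8, 0.1]
position: [477.3, -164.1, 195.2]
wrist_force: [0.2, 0.6, -0.4]
position: [477.3, -164.1, 192.2]
wrist_force: [0.3, -0.4, -0.5]
```

```bash
python3 -m inch '[{"x":0,"y":0,"z":-0.8,"spin":0,"fingers":1},{"x":0,"y":0,"z":-0.8,"spin":0,"fingers":1},{"x":0,"y":0,"z":-0.8,"spin":0,"fingers":1},{"x":0,"y":0,"z":-0.6,"spin":0,"fingers":1},{"x":0,"y":0,"z":0,"spin":0,"fingers":1}]'
python3 - <<'E'
from h import *
for n in("scene","side","wrist"): cv2.imwrite(f"pics/{n}7.png",ctrl.grab_frame(n))
o=[]
for n,x,y,w,h in(("scene",232,140,40,55),("side",246,219,40,55),("wrist",262,170,40,55)):
    f=cv2.imread(f"pics/{n}7.png")[y:y+h,x:x+w]; o.append(cv2.resize(f,(240,330),interpolation=2))
cv2.imwrite("pics/c7.png",np.hstack(o))
E
```

```text
t: 13.5
position: [477.0, -164.0, 161.7]
orientation: [0.0, 0.766, -0.643, -0.001]
wrist_force: [-0.2, -0.1, 0.2]
grip_width: 19.9
```

View pics/c7.png

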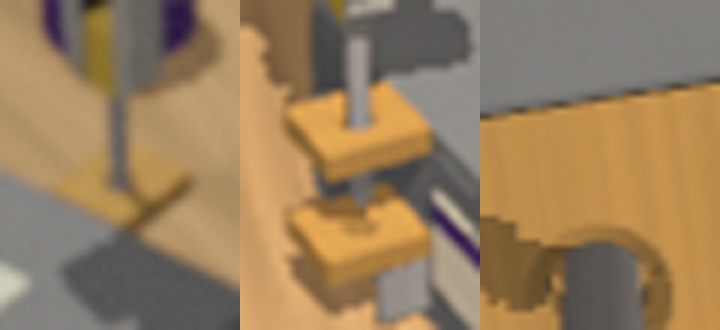

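The pin is through the lid lug with no contact force, and its nose sits just above the lower hole (side crop: shaft at (360,190), hole at (360,228)). I'll continue down in small steps.

```bash
for i in 1 2 3 4 5 6 7; do python3 -m inch '[{"x":0,"y":0,"z":-0.3,"spin":0,"fingers":1},{"x":0,"y":0,"z":0,"spin":0,"fingers":1}]' | grep -E "pos|force"; done
```

```text
position: [477.3, -164.2, 159.4]
wrist_force: [-0.8, -0.2, -0.9]
position: [477.2, -164.1, 156.2]
wrist_force: [0.2, -0.2, -0.1]
position: [477.2, -164.1, 153.1]
wrist_force: [0.1, 0.5, -0.5]
position: [477.2, -164.1, 150.2]
wrist_force: [0.8, -0.1, -0.3]
position: [477.2, -164.1, 147.1]
wrist_force: [0.2, -0.1, -1.9]
position: [477.2, -164.1, 144.2]
wrist_force: [0.1, 0.1, 0.1]
position: [477.2, -164.1, 141.2]
wrist_force: [1.3, -0.4, -0.3]
```

```bash
for i in 1 2 3; do python3 -m inch '[{"x":0,"y":0,"z":-0.3,"spin":0,"fingers":1},{"x":0,"y":0,"z":-0.3,"spin":0,"fingers":1},{"x":0,"y":0,"z":0,"spin":0,"fingers":1}]' | grep -E "pos|force|width"; done;  python3 -m inch '[{"x":0,"y":0,"z":0,"spin":0,"fingers":1},{"x":0,"y":0,"z":0,"spin":0,"fingers":1},{"x":0,"y":0,"z":0,"spin":0,"fingers":1}]'
python3 - <<'E'
from h import *
o=[]
for n,x,y,w,h in(("scene",222,120,60,75),("side",236,199,60,75),("wrist",252,160,60,75)):
    f=ctrl.grab_frame(n);cv2.imwrite(f"pics/{n}8.png",f);o.append(cv2.resize(f[y:y+h,x:x+w],(264,330),interpolation=2))
cv2.imwrite("pics/c8.png",np.hstack(o))
E
```

```text
position: [477.2, -164.1, 135.1]
wrist_force: [0.1, 0.1, -0.4]
grip_width: 19.7
position: [477.2, -164.1, 129.1]
wrist_force: [0.2, 0.1, 0.1]
grip_width: 20.1
position: [477.2, -164.1, 123.1]
wrist_force: [-0.5, -0.6, 0.4]
grip_width: 19.9
t: 16.9
position: [477.4, -164.2, 123.6]
orientation: [-0.0, 0.766, -0.643, 0.0]
wrist_force: [-0.4, 0.2, -0.9]
grip_width: 20.0
```

View pics/c8.png

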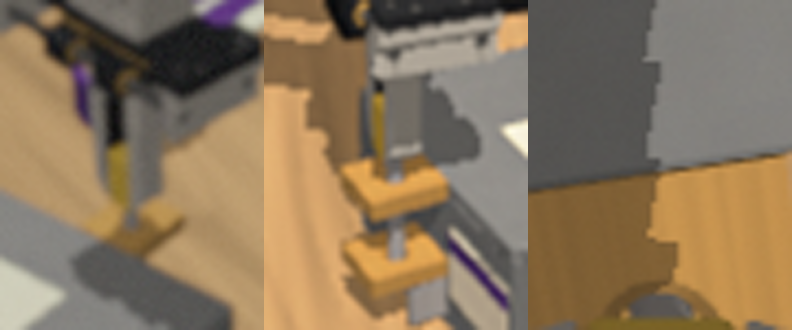

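The side crop shows the shaft passing through the lid lug at (395,175) and into the lower lug at (395,255). The head is held clear above and there is no contact force.

```bash
python3 -c "
from bench import ctrl
print(ctrl.close_job())"
```

```text
the job is handed in; nothing more can be done
None
```

I shut the lid, then took the yellow pin from the stand and lowered it from above through the lid's lug and the case's lug. I handed the job in at about 17 s with the gripper still holding the pin upright by its head.

**Last checks:**
- **Lid:** it was pressed to its stop at about 7 N with the fingertips at 105 mm. It still looks shut in the final picture.
- **Grip:** the fingers were 20.0 mm apart on the 20 mm head.
- **Forces:** the wrist force stayed under about 2 N all the way down through both lugs.
- **Pin height:** from the arm's position, the underside of the head is about 16 mm above the lid's lug. The nose is about 17 mm below the lower lug. The nose itself was not visible from the cameras.
- **Bystanders:** I never went near the red and blue pins or the loose items closely enough to touch them, but I took no final measurement of their positions.

**What failed or disagreed:**
- The first move was refused because its rows left out some keys, and nothing moved.
- Just before insertion, the two fixed cameras put the nose up to about 7 mm off the hole, while the wrist camera put it about 1 mm off. I mostly trusted the wrist camera, and the contact-free insertion bore it out.

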